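# Check a tin on the two-pan balance and park the balance

### The job

Check the weight of the tin on the two-pan kitchen balance. First push the black rocker over so that the beam is freed and the tin's pan sinks, then stand the two weights that together match the 450 g tin upright in the empty pan, so that the freed beam comes to rest level, let go of them, and only then push the rocker back over to lock the beam. Leave the tin in its pan, and leave the smallest weight and the other things on the worktop where they stand.

Things in the scene. Friction and masses are not known exactly. Their poses are not given: they have to be found in the camera images.
- balance: White kitchen balance, fixed, 270 mm wide along its y axis (+y left seen from the robot), front faces its -x; origin on the worktop under it, z up. Casing x -80 to +50 mm, 74 mm high. Round steel pans 160 mm across at y +120 mm (left, empty) and -120 mm (right, with the tin). Black rocker at x -130 mm on a toe (x -158 to -73 mm, 22 mm high). Pointer card at x -58 mm, 170 mm high.
- guard_edge (a point): Middle of the front lower edge of the white guard plate over the rocker (118 mm above the worktop; plate 6 mm thick, 72 mm deep, 134 mm wide; two uprights 8 mm thick at its rear corners). It bars the rocker from straight above: come from the front, under it, closed fingers leaning 30 to 45 degrees, tips pointing forward and down.
- rocker (a joint): Rocker angle in rad: 0 = right pad up, left pad down, beam locked (the start); 0.5 = right pad down, left pad up, beam free. An over-centre spring drives it to the nearer end: pressing the raised pad past the middle (0.25) makes it snap over and stay. Takes about 3 to 6 N at a pad. Axis along the balance's x, 40 mm above the worktop.
- rocker_left (a point): Middle of the left pad's top face on the black rocker (rocker 100 mm wide along the balance's y, 40 mm deep along x, 12 mm thick), 38 mm left of its axis; z 56 mm when raised, 37 mm when down. Press this down to lock the beam.
- rocker_right (a point): Middle of the right pad's top face on the rocker, 38 mm right of its axis; z 56 mm when raised, 37 mm when down. Press this down to free the beam.
- beam (a joint): Beam angle in rad: 0 is level, positive when the left (empty) pan is up and the tin's pan down; stops at +-0.12. Locked it stays within about 0.04 of level. Freed, a mismatch of 75 g or more takes it to its stop; matched pans bring it to rest level in about a second. The pans stay horizontal as the beam swings.
- pan_left_floor (a point): Centre of the upper face of the empty left pan (usable radius 76 mm; a 3 mm rim round it), 123 mm above the worktop when level, up to 15 mm higher or lower as the beam swings. It does not matter where in the pan a weight stands.
- pan_right_floor (a point): Centre of the upper face of the right pan, in which the tin stands.
- tin_centre (a point): Food tin, 75 mm across, 110 mm high, 450 g, standing in the right pan; point at its centre.
- large_centre (a point): Largest of three turned aluminium weights with a knob on top: 300 g, 54 mm across, 78 mm high, straight-sided up to 54 mm; point on its axis half-way up (39 mm above its foot).
- medium_centre (a point): Middle weight, same shape: 150 g, 42 mm across, 62 mm high, straight-sided up to 43 mm; point half-way up (31 mm above its foot).
- small_centre (a point): Smallest weight, same shape: 75 g, 34 mm across, 48 mm high; not needed; point half-way up.
- shaker: Small salt shaker, 44 mm across, 90 mm high, bystander; origin under its foot.
- jar: Jar with a screw lid, 60 mm across, 86 mm high, bystander; origin under its foot.
- spice: Spice jar, 42 mm across, 96 mm high, bystander; origin under its foot.
- mug: Mug, 81 mm across (113 mm with its handle), 101 mm high, bystander; origin under its foot.
Mind the look-alikes: they are no part of the job. What is shaped like the part that bears medium_centre but green, orange or yellow is not meant.

How it is judged:
By the outcome, as a careful person would: the job done as asked, in the order asked, and still so for the second after the job is handed in, with the robot touching nothing.
It also fails if it takes over 72 s, if anything falls off the work surface, if the arm or the gripper's body presses on something with over 40 N, if the wrist force passes 120 N, or if a joint passes its speed limit or range.

### The arm

A 7-joint arm with a two-finger parallel gripper is mounted at the origin on a cart in front of the work surface, level with it; the furniture and walls round the work are solid. World frame = base frame: x ahead of the robot, y to its left, z up, the work surface at z = 0. Lengths are in m, angles in rad, forces in N, time in s.
With the tool pointing down it reaches from about 0.4 to 0.85 m from the base axis. Payload 10.4 kg.
Tool frame: the origin (TCP) lies midway between the tips of the shut fingers; the grasp point (between the pads) lies 19 mm behind it; z points along the fingers, x is the direction in which the jaws open and shut, and the axes are right-handed (so a half turn about z gives the same grasp; the last joint's range is limited). The gripper opens to 85 mm and grips with 20 to 120 N. Pads are 22 mm wide; open, the fingers measure 114 mm over their backs; the gripper's body (76 mm by 85 mm) begins 54 mm behind the grasp point. The pads swing forward as they close: fully open they stand 13 mm farther back than shut.
Start: joints at [-1.131, 0.332, -0.065, 1.46, 0.022, 1.35, -0.088], TCP at [0.279, 0.559, 0.231] pointing down, gripper open.
Joint ranges: [-2.6, 2.6], [-0.5, 2.12], [-1.47, 1.34], [0.16, 2.42], [-1.27, 4.41], [0.06, 2.06], [-2.6, 2.6]. Speed limits (rad/s): [2.22, 2.22, 2.79, 2.79, 3.14, 3.14, 3.14].

### API

Orientations are given as a unit quaternion [x, y, z, w].
In Python, from workcell import monitor, eyes, ticket, models gives the robot as it stands.
- The arm moves only by the tool servo_tool, never from a script. Its argument "motion" is a list of rows, each a list of 7 numbers: the opening, from 0 (shut) to 1 (fully open), then the shift along the tool's x, y, z in m, then the turn, a rotation vector about the tool's x, y, z in degrees. In form: [[fingers, tx, ty, tz, rx, ry, rz], ...]. A call has 1 to 20 rows; each row is the pose to reach, as a shift and turn from the pose commanded when the call began, along the tool's axes at that moment; what a row does not reach only later rows make up. A row lasts 1/8 s, in which the tool goes at most 62.5 mm and 10.7 degrees, less where a joint would pass 70% of its speed; a pose out of reach is approached as far as the arm can. A call with a gripper value outside its range is refused whole. The fingers move at their own pace and stop on an object; "grip_force" is the grip in N (left out, the last holds). Time passes only in rows, so rows that repeat a pose let the fingers close. It gives the time, the measured TCP pose, the force and the opening at its end, in the units of the state.
- monitor.get_obs(): the state, without advancing time (a new reading comes with each control period).
- eyes.camera(name): name is "side" or "top" or "wrist"; returns (picture, depth): 480x640x3 uint8, blue, green, red; 480x640 float32, m along the optical axis (not along the pixel's ray), 0 where there is no reading.
- eyes.camera_info(name): a dict with "intrinsics" (3x3 intrinsics, pixels), "extrinsics" (4x4, takes a point from world to camera coordinates); the wrist camera has in their place "tool_from_camera" (4x4, takes a point from camera to tool coordinates, whose origin is the TCP and whose axes are the tool frame's). Camera axes: x right, y down, z forward; pixel columns grow to the right and rows downward; lengths in m; the calibration is good to about 2 mm. A picture is of the moment at which its call begins: read the wrist's pose just before it. camera_info takes no time and is no camera call.
- ticket.hand_in(): hands the job in, once; it reports no verdict.
Trained networks look in the newest picture that a camera, given by its name, has taken for a name from the list of things; names that differ only in an ending like _2 or _b are one class to them, and where a whole thing is asked for, a point or a joint stands for the part that bears it (a point fixed in the world has none). Each returns a list of dicts, best first, with "confidence" (0 to 1); they miss things now and then, are a little off and sometimes report something else, mostly with a low value. They report only what shows in the picture. A call takes as long as a camera call. They do not tell look-alikes from the thing itself.
- models.boxes_of(camera, thing): "point" ([x, y, z] in m, in the coordinates of the camera as it stood for that picture, good to about 4 mm: the middle of the surface that is visible of it).
The state is a dict: "clock": time; "joint_pos": joint angles; "joint_velocities": joint speeds; "tau": joint torques, N m; "position": TCP position; "ee_rot": TCP orientation; "ft_force": force on the tool from outside, world axes, zero at the start; "torque": the same for the moment, N m; "grip_width": opening from 0.0 (shut) to 1.0 (fully open).
Only numpy, scipy, OpenCV 4.12 (cv2) and the standard library are available. Lean on these libraries where they do the work, as an engineer would, in place of code of your own. Each camera call takes 0.05 s, during which the arm holds its last target. There are 200 camera calls.

## Working session

There is one attempt and no reset: what is moved stays moved. The work goes in short steps, Python scripts to look and compute and a tool call to move; the robot and the scene stay as the last step left them, time stands still between calls to the robot, and variables do not carry over. Pictures are saved under pics/ and viewed, about 8 in all and at most 12, crops included, and the job is handed in when it is done.

Besides the shell and the picture viewer there is one more tool, called after "Request:" as a command line: name --pt "numbers of a row" for each row, then --argument value for the rest. servo_tool: Moves the arm, as the interface text tells. Its arguments: {"type":"object","properties":{"motion":{"type":"array"},"grip_force":{"type":"number"}},"required":["motion"]}

```bash
mkdir -p pics; cat > h.py <<'E'
import numpy as np, cv2
from scipy.spatial.transform import Rotation as R
from workcell import monitor, eyes, ticket, models
def pose():
    o=monitor.get_obs(); T=np.eye(4); T[:3,:3]=R.from_quat(o['ee_rot']).as_matrix(); T[:3,3]=o['position']; return T
def W(cam):  # camera->world
    i=eyes.camera_info(cam)
    return pose()@np.array(i['tool_from_camera']) if cam=='wrist' else np.linalg.inv(np.array(i['extrinsics']))
def find(cam,things):
    T=W(cam)
    for t in things:
        for d in models.boxes_of(cam,t)[:4]:
            p=np.array(d['point']); w=T@np.r_[p,1]
            K=np.array(eyes.camera_info(cam)['intrinsics']); u=K@p/p[2]
            print(t,round(d['confidence'],2),(w[:3]*1000).round(),u[:2].round())
def cloud(cam,depth):
    K=np.array(eyes.camera_info(cam)['intrinsics']); v,u=np.indices(depth.shape)
    P=np.stack([(u-K[0,2])/K[0,0]*depth,(v-K[1,2])/K[1,1]*depth,depth,np.ones_like(depth)],-1)
    return (P@W(cam).T)[...,:3]
E
python3 - <<'E'
from h import *
th=['balance','rocker','tin_centre','large_centre','medium_centre','small_centre','guard_edge','pan_left_floor','shaker','jar','spice','mug']
for c in ['top','side']:
    im,d=eyes.camera(c); cv2.imwrite(f'pics/{c}0.png',im); np.save(f'{c}0.npy',d); print(c,W(c)[:3].round(2).tolist()); find(c,th)
print(monitor.get_obs())
E
```

```text
top [[-0.03, -0.98, 0.17, 0.31], [-1.0, 0.03, -0.01, -0.0], [0.01, -0.17, -0.99, 1.51]]
balance 0.83 [ 559. -145.  124.] [363. 235.]
balance 0.28 [ 692. -445.   51.] [449. 198.]
tin_centre 0.86 [ 680. -217.  227.] [389. 188.]
tin_centre 0.34 [385. 338.  36.] [215. 297.]
large_centre 0.8 [409. 177.  57.] [264. 288.]
large_centre 0.27 [533. -34. 131.] [329. 244.]
medium_centre 0.63 [553. 126.  48.] [279. 243.]
medium_centre 0.6 [387. 437.  44.] [184. 297.]
medium_centre 0.42 [384. 261.  45.] [238. 296.]
guard_edge 0.63 [ 555. -146.  127.] [364. 236.]
pan_left_floor 0.61 [531. -31. 127.] [327. 245.]
shaker 0.45 [476. 111.  84.] [283. 265.]
jar 0.6 [472. 427.  86.] [184. 269.]
spice 0.77 [ 542. -402.   96.] [443. 240.]
mug 0.79 [ 694. -443.   48.] [448. 197.]
side [[-0.83, -0.26, 0.5, -0.28], [-0.56, 0.34, -0.75, 1.26], [0.02, -0.9, -0.43, 0.85]]
balance 0.59 [523. -81. 122.] [349. 241.]
rocker 0.74 [ 492. -195.   45.] [376. 254.]
tin_centre 0.97 [ 672. -193.  184.] [328. 199.]
tin_centre 0.65 [396. 197.  50.] [331. 319.]
tin_centre 0.53 [378. 357.  33.] [299. 358.]
large_centre 0.76 [39
[... 683 characters left out ...]
6.]
{'clock': 1.3, 'joint_pos': array([-1.13058873,  0.33217382, -0.06469096,  1.46009902,  0.0216168 ,
        1.34987873, -0.08847203]), 'joint_velocities': array([ 0.00023098, -0.0025079 ,  0.00155921,  0.00215313,  0.00153105,
        0.00138603, -0.00152638]), 'tau': array([-2.89363161e-04, -6.25238943e+01,  4.84812947e-02, -3.91838300e+01,
        1.62847055e-02,  1.76034886e-03, -1.90164053e-05]), 'position': array([0.27904518, 0.55928195, 0.23135434]), 'ee_rot': array([ 8.50422995e-01,  5.26099539e-01,  5.72663941e-05, -3.69145559e-05]), 'ft_force': array([ 0.25741028,  0.09995519, -0.59842758]), 'torque': array([0.01374479, 0.04325667, 0.01695706]), 'grip_width': 0.9991078104153781}
```

```bash
python3 - <<'E'
import cv2
a=cv2.imread('pics/top0.png')[150:330,140:480]; cv2.imwrite('pics/top0c.png',cv2.resize(a,None,fx=2.3,fy=2.3,interpolation=3))
b=cv2.imread('pics/side0.png')[170:400,200:440]; cv2.imwrite('pics/side0c.png',cv2.resize(b,None,fx=2.6,fy=2.6,interpolation=3))
E
```

```text
(no output)
```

View pics/top0c.png

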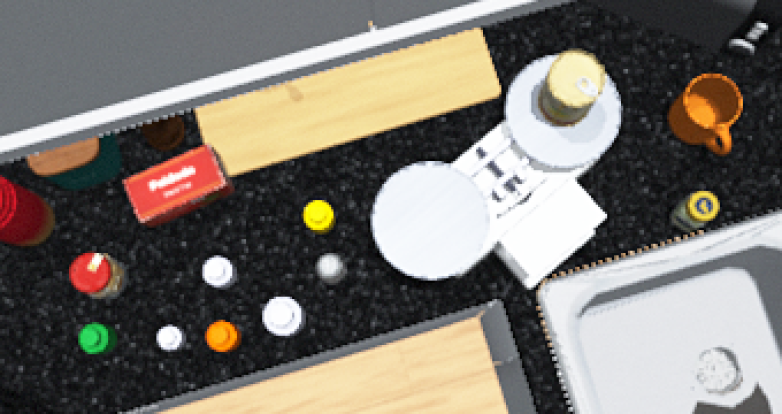

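View pics/side0c.png

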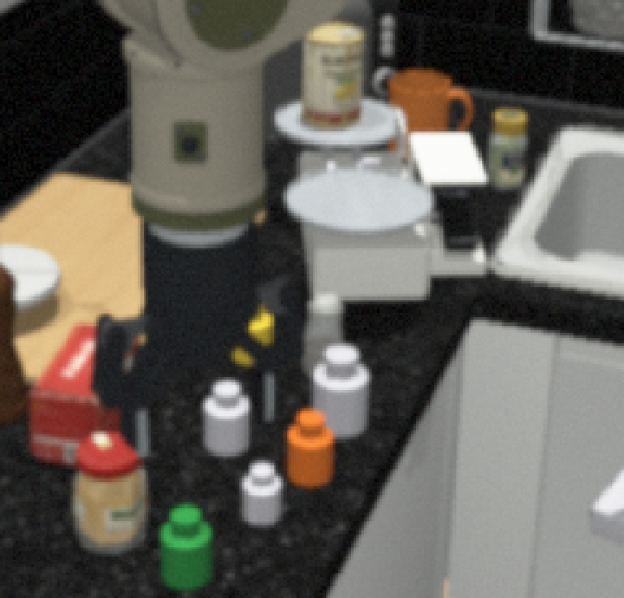

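The top crop shows the white weights: large at full-image px (263,287), medium at (234,268) and small at (214,297). The green, orange and yellow ones are look-alikes. The balance is yawed about 37°, with the guard plate towards the robot. Next I fit the positions from depth.

```bash
cat >> h.py <<'E'
def circ(P):
    A=np.c_[2*P[:,:2],np.ones(len(P))]; s=np.linalg.lstsq(A,(P[:,:2]**2).sum(1),rcond=None)[0]
    return s[:2],np.sqrt(s[2]+s[0]**2+s[1]**2)
def enc(P): 
    (x,y),r=cv2.minEnclosingCircle((P[:,:2]*1000).astype(np.float32)); return round(x),round(y),round(r,1)
E
python3 - <<'E'
from h import *
d=np.load('top0.npy'); P=cloud('top',d); im=cv2.imread('pics/top0.png')
Z=P[...,2]*1000
def near(c,r,z0,z1):
    m=(np.hypot(P[...,0]-c[0],P[...,1]-c[1])<r)&(Z>z0)&(Z<z1)&(d>0); return P[m]
L=near((.53,-.03),.1,108,150); print('L',enc(L),np.median(L[:,2]),len(L))
q=near((.665,-.205),.1,90,160);q=q[(q[:,2]<.145)]; print('R',enc(q),np.percentile(q[:,2],[5,50,95]))
t=near((.68,-.217),.07,210,240);print('tin',enc(t),np.median(t[:,2]))
g=near((.53,-.19),.085,110,135); rect=cv2.minAreaRect((g[:,:2]*1000).astype(np.float32)); print('guard',rect,cv2.boxPoints(rect).round(),np.median(g[:,2]))
for n,c,z in [('large',(.4,.188),40),('med',(.465,.279),30),('small',(.378,.35),24),('orange',(.38,.27),30),('shaker',(.47,.12),60),('yellow',(.55,.13),30)]:
    w=near(c,.042,z,110); print(n,enc(w),w[:,2].max().round(3), enc(w[w[:,2]>w[:,2].max()-.008]))
E
```

```text
L (531, -41, 89.6) 0.12794643631200264 2049
R (664, -205, 99.4) [0.10372018 0.12121329 0.12792481]
tin (695, -220, 38.5) 0.22790248625825682
guard ((544.3756103515625, -182.495849609375), (130.70457458496094, 151.29156494140625), 38.36342239379883) [[ 446. -164.]
 [ 540. -282.]
 [ 643. -201.]
 [ 549.  -83.]] 0.125093918171848
large (413, 180, 26.9) 0.087 (413, 180, 15.8)
med (479, 274, 20.8) 0.069 (479, 274, 12.3)
small (388, 343, 17.3) 0.058 (389, 343, 9.7)
orange (388, 267, 20.8) 0.071 (388, 267, 12.3)
shaker (478, 112, 16.9) 0.096 (478, 112, 12.8)
yellow (556, 130, 20.9) 0.072 (557, 130, 11.6)
```

```bash
python3 - <<'E'
from h import *
from scipy.optimize import differential_evolution as DE
d=np.load('top0.npy'); P=cloud('top',d); Z=P[...,2]
m=(d>0)&(Z>.110)&(Z<.145)&(P[...,0]>.4)&(P[...,0]<.8)&(P[...,1]>-.36)&(P[...,1]<.09)
q=P[m]; a=P[(d>0)&(P[...,0]>.4)&(P[...,0]<.85)&(P[...,1]>-.36)&(P[...,1]<.09)]; z=a[:,2]
ins=((z>.110)&(z<.145))*1.-((z<.100))*1.
# balance model: pans +-120, guard rect centred (gx,0) 72x134
def f(p):
    cx,cy,ps,gx=p; c,s=np.cos(ps),np.sin(ps)
    X=(a[:,0]-cx)*c+(a[:,1]-cy)*s; Y=-(a[:,0]-cx)*s+(a[:,1]-cy)*c
    inm=(np.hypot(X,Y-.12)<.08)|(np.hypot(X,Y+.12)<.08)|((abs(X-gx)<.036)&(abs(Y)<.067))
    return -(ins*inm).sum()
r=DE(f,[(.56,.63),(-.16,-.08),(.4,.9),(-.17,-.09)],popsize=30,seed=1,maxiter=300,tol=1e-6); print(r.x,r.fun)
cx,cy,ps,gx=r.x; Rb=np.array([[np.cos(ps),-np.sin(ps)],[np.sin(ps),np.cos(ps)]])
for n,b in dict(L=(0,.12),R=(0,-.12),guard_edge=(gx-.036,0),rr=(-.13,-.038),rl=(-.13,.038)).items(): print(n,(Rb@b+[cx,cy]).round(4))
E
```

```text
[ 0.60998549 -0.12568596  0.66837558 -0.11590484] -3910.0
L [ 0.5356 -0.0315]
R [ 0.6844 -0.2199]
guard_edge [ 0.4908 -0.2198]
rr [ 0.5315 -0.2361]
rl [ 0.4844 -0.1764]
```

```bash
cat >> h.py <<'E'
PS=.6684; C0=np.array([.610,-.1257])
def bal(x,y,z): 
    c,s=np.cos(PS),np.sin(PS); return np.r_[C0+[c*x-s*y,s*x+c*y],z]
def lean(deg):
    a=np.radians(deg); z=np.r_[np.sin(a)*np.cos(PS),np.sin(a)*np.sin(PS),-np.cos(a)]; x=np.r_[np.sin(PS),-np.cos(PS),0]
    return np.c_[x,np.cross(z,x),z]
def down(az): 
    a=np.radians(az); x=np.r_[np.cos(a),np.sin(a),0]; z=np.r_[0,0,-1]; return np.c_[x,np.cross(z,x),z]
def rel(*tg):
    T=pose()
    for n,p,Rm in tg:
        t=T[:3,:3].T@(np.array(p)-T[:3,3]); r=R.from_matrix(T[:3,:3].T@Rm).as_rotvec(degrees=True)
        print(n,t.round(4).tolist(),r.round(1).tolist())
def stat():
    o=monitor.get_obs(); print('t',round(o['clock'],2),'p',o['position'].round(4),'z',R.from_quat(o['ee_rot']).as_matrix()[:,2].round(3),'f',o['ft_force'].round(1),'g',round(o['grip_width'],3),'q',o['joint_pos'].round(2))
E
python3 - <<'E'
from h import *
print(bal(-.25,-.038,.15),bal(-.136,-.038,.07))
rel(('via',(.42,.15,.26),down(30)),('so',bal(-.27,-.038,.17),lean(50)))
E
```

```text
[ 0.43734622 -0.31045571  0.15      ] [ 0.52681504 -0.23980637  0.07      ]
via [-0.3033, 0.3088, -0.0287] [-0.0, -0.0, 33.5]
so [-0.7257, 0.5214, 0.0613] [31.6, 49.7, 106.7]
```

Request:
servo_tool --pt "0 -0.06 0.06 -0.006 0 0 7" --pt "0 -0.12 0.12 -0.012 0 0 13" --pt "0 -0.18 0.18 -0.018 0 0 20" --pt "0 -0.24 0.245 -0.024 0 0 27" --pt "0 -0.303 0.309 -0.029 0 0 33.5" --pt "0 -0.303 0.309 -0.029 0 0 33.5"

```text
clock: 2.05
position: [0.4012, 0.2035, 0.2571]
ee_rot: [0.966, 0.258, 0.0, -0.0]
ft_force: [1.0, 0.2, -0.3]
grip_width: -0.001
```

```bash
python3 - <<'E'
from h import *
stat(); rel(('so',bal(-.27,-.038,.19),lean(50)))
E
```

```text
t 2.05 p [0.4012 0.2035 0.2571] z [ 0.001  0.001 -1.   ] f [ 1.   0.2 -0.3] g -0.001 q [-0.8  -0.08  0.22  1.87  0.02  1.35 -0.07]
so [-0.2446, 0.4666, 0.0666] [41.0, 35.4, 76.0]
```

Request:
servo_tool --pt "0 -0.03 0.06 0 5 4 9" --pt "0 -0.06 0.12 0.01 10 9 19" --pt "0 -0.09 0.18 0.02 15 13 28" --pt "0 -0.12 0.235 0.03 20 18 38" --pt "0 -0.15 0.29 0.04 25 22 47" --pt "0 -0.18 0.34 0.05 30 26 56" --pt "0 -0.21 0.4 0.06 35 30 66" --pt "0 -0.24 0.42 0.06 41 35.4 76" --pt "0 -0.24 0.42 0.06 41 35.4 76" --pt "0 -0.24 0.42 0.06 41 35.4 76" --pt "0 -0.24 0.42 0.06 41 35.4 76" --pt "0 -0.24 0.42 0.06 41 35.4 76"

```text
clock: 3.55
position: [0.4028, -0.2779, 0.1966]
ee_rot: [0.816, -0.394, 0.184, -0.38]
ft_force: [-1.1, 0.4, 0.3]
grip_width: -0.001
```

```bash
python3 - <<'E'
from h import *
stat(); print(bal(-.27,-.038,.19))
im,d=eyes.camera('wrist'); cv2.imwrite('pics/w1.png',im); np.save('w1.npy',d)
find('wrist',['rocker_right','rocker_left','guard_edge','rocker'])
im,d=eyes.camera('side'); cv2.imwrite('pics/s1.png',im)
find('side',['rocker_right','rocker_left','guard_edge','rocker'])
rel(('so',bal(-.27,-.038,.19),lean(50)),('a',bal(-.22,-.038,.08),lean(50)))
E
```

```text
t 3.55 p [ 0.4028 -0.2779  0.1966] z [ 0.599  0.476 -0.644] f [-1.1  0.4  0.3] g -0.001 q [ 0.02  0.38  1.21  2.05 -1.14  1.55  0.77]
[ 0.42164994 -0.32285033  0.19      ]
rocker_right 0.63 [ 498. -208.   50.] [327. 251.]
rocker_right 0.18 [ 531. -169.  124.] [317. 160.]
rocker_left 0.95 [ 501. -209.   48.] [330. 251.]
rocker_left 0.16 [522. -38. 131.] [208. 101.]
guard_edge 0.6 [ 534. -169.  123.] [319. 159.]
rocker 0.91 [ 501. -201.   48.] [323. 246.]
rocker_right 0.75 [462. 283.  40.] [289. 329.]
rocker_right 0.58 [ 494. -193.   45.] [375. 254.]
rocker_left 0.61 [468. 129.  54.] [323. 297.]
rocker_left 0.52 [ 497. -196.   40.] [375. 255.]
guard_edge 0.77 [527. -79. 121.] [347. 242.]
rocker 0.75 [ 490. -195.   45.] [377. 255.]
so [0.0467, 0.0137, -0.0059] [0.1, 0.1, 0.1]
a [0.0468, 0.0658, 0.1032] [0.1, 0.1, 0.1]
```

View pics/w1.png

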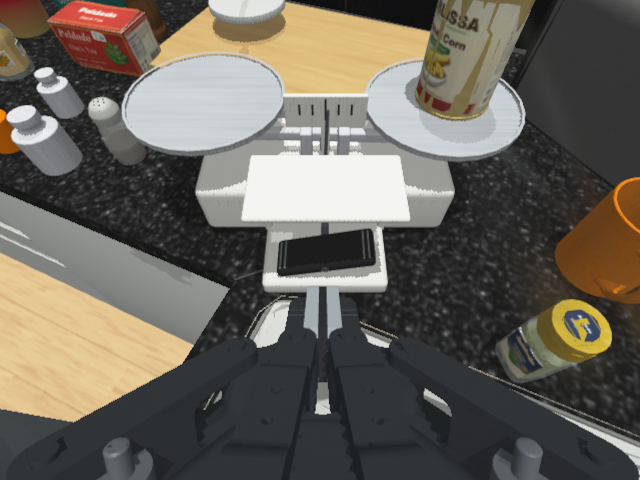

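The wrist view shows the rocker at px (278–376, 230–275) with its right pad raised. The guard plate sits behind and above it at px (245–408, 155–222). The front of the rocker is open to the fingers.

```bash
python3 - <<'E'
from h import *
d=np.load('w1.npy'); P=cloud('wrist',d); im=cv2.imread('pics/w1.png').max(2)
def B(p): 
    c,s=np.cos(PS),np.sin(PS); q=p[...,:2]-C0; return np.stack([q[...,0]*c+q[...,1]*s,-q[...,0]*s+q[...,1]*c,p[...,2]],-1)
Q=B(P)*1000
for u,v in [(358,246),(295,258),(326,251),(280,262),(374,246),(372,232),(280,240),(325,235),(247,219),(408,219),(326,220),(326,158),(268,287),(385,289)]: print((u,v),Q[v,u].round(),im[v,u])
m=(im<70)&(d>0); m[:224]=0; m[285:]=0; m[:,:270]=0; m[:,380:]=0
q=Q[m]; q=q[(q[:,2]>25)]; print(len(q),cv2.minAreaRect(q[:,:2].astype(np.float32)),np.percentile(q,[2,50,98],axis=0).round())
E
```

```text
(358, 246) [-137.  -26.   56.] 29
(295, 258) [-141.   37.   40.] 29
(326, 251) [-139.    6.   49.] 28
(280, 262) [-145.   52.   38.] 79
(374, 246) [-137.  -41.   56.] 83
(372, 232) [-122.  -40.   57.] 66
(280, 240) [-110.   55.   25.] 185
(325, 235) [-119.    6.   48.] 28
(247, 219) [-155.   68.  124.] 232
(408, 219) [-155.  -58.  124.] 231
(326, 220) [-155.    6.  124.] 214
(326, 158) [-90.   6. 126.] 244
(268, 287) [-163.   65.   17.] 162
(385, 289) [-161.  -56.   10.] 120
3329 ((-129.3810577392578, 7.242225646972656), (53.51818084716797, 95.62075805664062), 0.04249376431107521) [[-155.  -38.   35.]
 [-140.    6.   47.]
 [-118.   52.   59.]]
```

```bash
sed -i 's/^PS=.*/PS=.6684; C0=np.array([.6047,-.1222])/' h.py; python3 - <<'E'
from h import *
rel(('a',bal(-.235,-.038,.11),lean(50)),('b',bal(-.137,-.038,.076),lean(50)),('c',bal(-.137,-.038,.06),lean(50)))
print(bal(-.137,-.038,.076))
E
```

```text
a [0.0408, 0.0537, 0.0709] [0.1, 0.1, 0.1]
b [0.041, 0.0167, 0.1678] [0.1, 0.1, 0.1]
c [0.041, 0.029, 0.1781] [0.1, 0.1, 0.1]
[ 0.52073023 -0.2369261   0.076     ]
```

Request:
servo_tool --pt "0 0.02 0.025 0.03 0 0 0" --pt "0 0.041 0.053 0.07 0 0 0" --pt "0 0.041 0.053 0.07 0 0 0" --pt "0 0.041 0.04 0.105 0 0 0" --pt "0 0.041 0.028 0.14 0 0 0" --pt "0 0.041 0.017 0.168 0 0 0" --pt "0 0.041 0.017 0.168 0 0 0" --pt "0 0.041 0.017 0.168 0 0 0"

```text
clock: 5.05
position: [0.5198, -0.2391, 0.0764]
ee_rot: [0.816, -0.395, 0.185, -0.379]
ft_force: [-1.0, -0.3, -0.1]
grip_width: -0.005
```

```bash
python3 - <<'E'
from h import *
stat()
rel(('b',bal(-.137,-.038,.076),lean(50)),('d',bal(-.137,-.038,.046),lean(50)))
im,d=eyes.camera('wrist'); cv2.imwrite('pics/w2.png',im[100:400])
E
```

```text
t 5.05 p [ 0.5198 -0.2391  0.0764] z [ 0.601  0.473 -0.644] f [-1.  -0.3 -0.1] g -0.005 q [ 0.43  0.46  0.45  2.02 -1.27  1.15  0.78]
b [-0.0011, -0.001, 0.0018] [0.1, -0.1, 0.0]
d [-0.0012, 0.0219, 0.0211] [0.1, -0.1, 0.0]
```

View pics/w2.png

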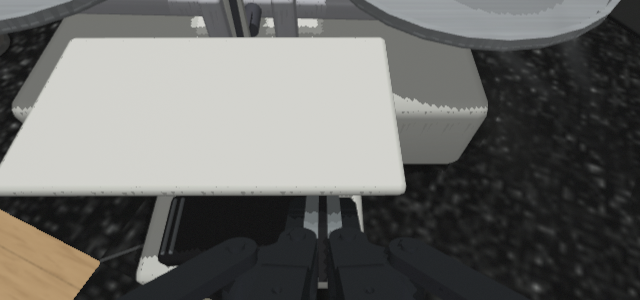

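The fingers are under the guard and over the right pad (px 305–355). Now I press down.

Request:
servo_tool --pt "0 0 0.0 0.002 0 0 0" --pt "0 0 0.006 0.006 0 0 0" --pt "0 0 0.012 0.011 0 0 0" --pt "0 0 0.017 0.016 0 0 0" --pt "0 0 0.022 0.021 0 0 0" --pt "0 0 0.022 0.021 0 0 0"

```text
clock: 5.85
position: [0.5217, -0.236, 0.0445]
ee_rot: [0.816, -0.395, 0.183, -0.38]
ft_force: [-0.9, 0.5, 0.4]
grip_width: 0.0
```

```bash
python3 - <<'E'
from h import *
stat(); print(monitor.get_obs()['joint_pos'][4])
im,d=eyes.camera('wrist'); cv2.imwrite('pics/w3.png',im[100:400])
im,d=eyes.camera('side'); cv2.imwrite('pics/s3.png',im); P=cloud('side',d)
K=0
for u,v in [(325,247),(345,250),(310,250)]: print(P[v,u].round(4))
E
```

```text
t 5.85 p [ 0.5217 -0.236   0.0445] z [ 0.6    0.476 -0.643] f [-0.9  0.5  0.4] g 0.0 q [ 0.56  0.5   0.29  2.02 -1.27  1.09  0.82]
-1.2659587365713683
[0.5384 0.0181 0.138 ]
[ 0.4884 -0.0062  0.134 ]
[ 0.7245 -0.1764 -0.0012]
```

Request:
servo_tool --pt "0 0 -0.012 -0.011 0 0 0" --pt "0 0 -0.022 -0.021 0 0 0" --pt "0 0 -0.022 -0.021 0 0 0" --pt "0 0 -0.009 -0.055 0 0 0" --pt "0 0 0.004 -0.09 0 0 0" --pt "0 0 0.015 -0.118 0 0 0" --pt "0 0 -0.022 -0.15 0 0 0" --pt "0 0 -0.067 -0.188 0 0 0" --pt "0 0 -0.067 -0.188 0 0 0"

```text
clock: 7.08
position: [0.4439, -0.3002, 0.222]
ee_rot: [0.817, -0.393, 0.187, -0.379]
ft_force: [-0.5, -0.1, -1.3]
grip_width: -0.001
```

```bash
python3 - <<'E'
from h import *
stat()
im,d=eyes.camera('top'); P=cloud('top',d); d0=np.load('top0.npy'); P0=cloud('top',d0)
for n,c,r in [('L',(.535,-.031),.06),('tin',(.69,-.22),.02)]:
    for Q in (P0,P):
        m=np.hypot(Q[...,0]-c[0],Q[...,1]-c[1])<r; m&=Q[...,2]>.09; print(n,np.median(Q[m][:,2]).round(4))
im,d=eyes.camera('wrist'); cv2.imwrite('pics/w4.png',im)
rel(('v',(.40,.13,.26),down(20)),('L',(.413,.180,.16),down(20)))
E
```

```text
t 7.08 p [ 0.4439 -0.3002  0.222 ] z [ 0.604  0.472 -0.643] f [-0.5 -0.1 -1.3] g -0.001 q [ 0.62  0.23  0.44  1.91 -0.99  1.36  0.55]
L 0.1278
L 0.1387
tin 0.2273
tin 0.2169
v [-0.3625, -0.1823, 0.1505] [-43.1, -31.2, -66.7]
L [-0.3937, -0.1324, 0.2464] [-43.1, -31.2, -66.7]
```

View pics/w4.png

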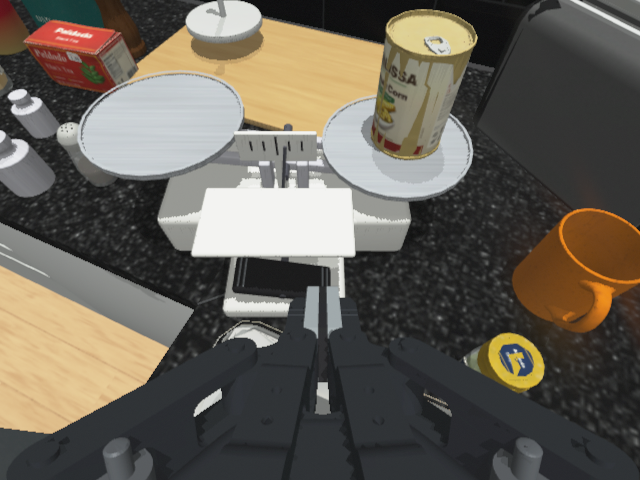

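The rocker has snapped over: the left pan went from 0.128 to 0.139 and the tin top from 0.227 to 0.217. The beam is free, so next I look at the weights from above.

Request:
servo_tool --pt "0.5 -0.03 -0.03 -0.03 0 0 0" --pt "1 -0.08 -0.06 -0.02 -5 -4 -8" --pt "1 -0.12 -0.08 0 -10 -8 -16" --pt "1 -0.16 -0.1 0.03 -15 -11 -24" --pt "1 -0.21 -0.12 0.06 -21 -15 -33" --pt "1 -0.26 -0.14 0.09 -27 -19 -42" --pt "1 -0.31 -0.16 0.12 -33 -23 -51" --pt "1 -0.36 -0.17 0.15 -39 -28 -60" --pt "1 -0.39 -0.16 0.18 -43.1 -31.2 -66.7" --pt "1 -0.39 -0.16 0.18 -43.1 -31.2 -66.7" --pt "1 -0.39 -0.16 0.18 -43.1 -31.2 -66.7" --pt "1 -0.39 -0.16 0.18 -43.1 -31.2 -66.7"

```text
clock: 8.68
position: [0.3898, 0.1552, 0.2239]
ee_rot: [0.985, 0.172, -0.001, -0.001]
ft_force: [-0.3, 0.7, -0.2]
grip_width: 1.0
```

```bash
cat >> h.py <<'E'
def near(P,d,c,r,z0,z1):
    m=(np.hypot(P[...,0]-c[0],P[...,1]-c[1])<r)&(P[...,2]*1000>z0)&(P[...,2]*1000<z1)&(d>0); return P[m]
E
python3 - <<'E'
from h import *
stat()
im,d=eyes.camera('wrist'); cv2.imwrite('pics/w5.png',im); P=cloud('wrist',d)
find('wrist',['large_centre','medium_centre','shaker'])
for n,c,z in [('large',(.413,.18),25),('med',(.477,.272),20),('orange',(.388,.267),20),('shaker',(.478,.112),30)]:
    w=near(P,d,c,.045,z,110)
    if len(w)>50:
        t=w[w[:,2]>np.percentile(w[:,2],99)-.008]; print(n,len(w),enc(w),np.percentile(w[:,2],99).round(4),'top',enc(t),circ(w[w[:,2]<z/1000+.02]))
E
```

```text
t 8.68 p [0.3898 0.1552 0.2239] z [-0.002  0.001 -1.   ] f [-0.3  0.7 -0.2] g 1.0 q [ 0.03 -0.1  -0.47  1.95 -0.05  1.29 -0.09]
large_centre 0.73 [402. 188.  60.] [348. 189.]
large_centre 0.48 [511. -10.  40.] [375. 386.]
medium_centre 0.97 [542. 137.  47.] [461. 283.]
medium_centre 0.62 [476. 277.  48.] [464. 119.]
medium_centre 0.59 [505.  40. 143.] [409. 423.]
shaker 0.64 [465. 126.  70.] [389. 278.]
large 2897 (408, 182, 26.9) 0.0807 top (408, 182, 16.2) (array([0.4078216 , 0.18234852]), np.float64(0.026750837321345464))
med 2179 (474, 275, 21.2) 0.0649 top (474, 276, 12.8) (array([0.47440187, 0.27557332]), np.float64(0.020661024633041668))
orange 2053 (383, 270, 21.0) 0.0648 top (383, 270, 12.4) (array([0.38280921, 0.26995115]), np.float64(0.020879318456063292))
shaker 2055 (472, 116, 21.2) 0.0912 top (472, 114, 15.5) (array([0.47339478, 0.11459797]), np.float64(0.01987648679547746))
```

View pics/w5.png

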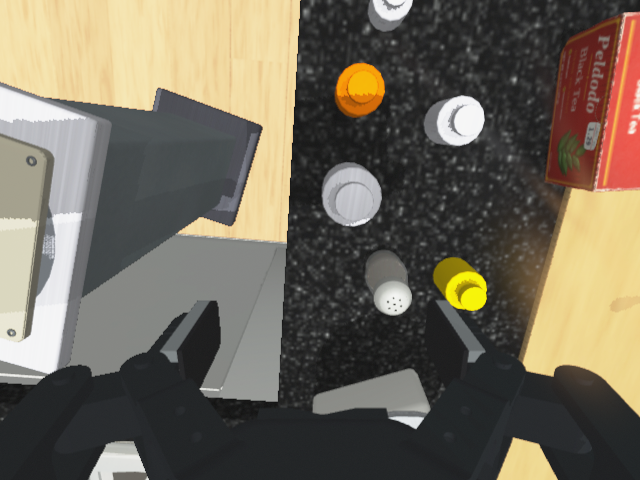

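Wrist fits: large (408,182) and medium (474.5,275.5), with radii and heights matching the given sizes. Next is grasping the large weight.

```bash
python3 - <<'E'
from h import *
print('pan',bal(0,.12,.138))
rel(('above',(.408,.182,.15),down(20)),('grasp',(.408,.182,.022),down(20)))
E
```

```text
pan [ 0.53033227 -0.02802229  0.138     ]
above [0.0261, -0.0184, 0.0743] [-0.1, 0.0, -0.1]
grasp [0.0262, -0.0182, 0.2023] [-0.1, 0.0, -0.1]
```

Request:
servo_tool --pt "1 0.026 -0.018 0.04 0 0 0" --pt "1 0.026 -0.018 0.075 0 0 0" --pt "1 0.026 -0.018 0.12 0 0 0" --pt "1 0.026 -0.018 0.165 0 0 0" --pt "1 0.026 -0.018 0.195 0 0 0" --pt "1 0.026 -0.018 0.202 0 0 0" --pt "1 0.026 -0.018 0.202 0 0 0" --pt "1 0.026 -0.018 0.202 0 0 0" --pt "0.3 0.026 -0.018 0.202 0 0 0" --pt "0.3 0.026 -0.018 0.202 0 0 0" --pt "0.3 0.026 -0.018 0.202 0 0 0" --pt "0.3 0.026 -0.018 0.202 0 0 0" --pt "0.3 0.026 -0.018 0.202 0 0 0" --grip_force 40

```text
clock: 10.5
position: [0.4078, 0.1825, 0.0228]
ee_rot: [0.985, 0.173, -0.0, -0.0]
ft_force: [-3.7, -1.8, 9.9]
grip_width: 0.619
```

```bash
python3 - <<'E'
from h import *
stat(); p=bal(0,.12,0); x,y=p[0],p[1]-.032
rel(('up',(.408,.182,.25),down(20)),('over',(x,y,.25),down(0)),('dn',(x,y,.162),down(0)))
E
```

```text
t 10.5 p [0.4078 0.1825 0.0228] z [-0.001  0.001 -1.   ] f [-3.7 -1.8  9.9] g 0.619 q [-0.04  0.23 -0.51  2.1   0.15  0.84 -0.3 ]
up [-0.0001, 0.0004, -0.2272] [-0.0, 0.0, -0.0]
over [0.0322, 0.2696, -0.2274] [-0.0, 0.1, 20.0]
dn [0.0323, 0.2697, -0.1394] [-0.0, 0.1, 20.0]
```

Request:
servo_tool --pt "0.3 0 0 -0.04 0 0 0" --pt "0.3 0 0 -0.1 0 0 0" --pt "0.3 0 0 -0.16 0 0 0" --pt "0.3 0 0 -0.22 0 0 0" --pt "0.3 0.005 0.03 -0.227 0 0 2" --pt "0.3 0.01 0.07 -0.227 0 0 5" --pt "0.3 0.016 0.12 -0.227 0 0 9" --pt "0.3 0.022 0.17 -0.227 0 0 13" --pt "0.3 0.028 0.22 -0.227 0 0 17" --pt "0.3 0.032 0.25 -0.227 0 0 20" --pt "0.3 0.032 0.269 -0.227 0 0 20" --pt "0.3 0.032 0.269 -0.227 0 0 20" --pt "0.3 0.032 0.269 -0.227 0 0 20" --pt "0.3 0.032 0.269 -0.227 0 0 20"

```text
clock: 12.25
position: [0.5296, -0.0582, 0.2488]
ee_rot: [1.0, 0.001, -0.001, -0.0]
ft_force: [-0.2, 0.8, -3.4]
grip_width: 0.619
```

```bash
python3 - <<'E'
from h import *
stat(); p=bal(0,.12,0); x,y=p[0],p[1]-.032
im,d=eyes.camera('side'); cv2.imwrite('pics/s6.png',cv2.resize(im[170:330,250:450],None,fx=3,fy=3))
P=cloud('side',d); w=near(P,d,(.53,-.028),.07,100,160); print(np.percentile(w[:,2],[10,30,50]))
rel(('over',(x,y,.25),down(0)),('dn',(x,y,.162),down(0)))
E
```

```text
t 12.25 p [ 0.5296 -0.0582  0.2488] z [-0.001  0.001 -1.   ] f [-0.2  0.8 -3.4] g 0.619 q [ 0.26  0.14 -0.26  1.67  0.03  1.35 -0.  ]
[0.13561637 0.1369122  0.1378381 ]
over [0.0007, 0.0016, -0.0012] [-0.0, 0.1, 0.1]
dn [0.0008, 0.0017, 0.0868] [-0.0, 0.1, 0.1]
```

View pics/s6.png

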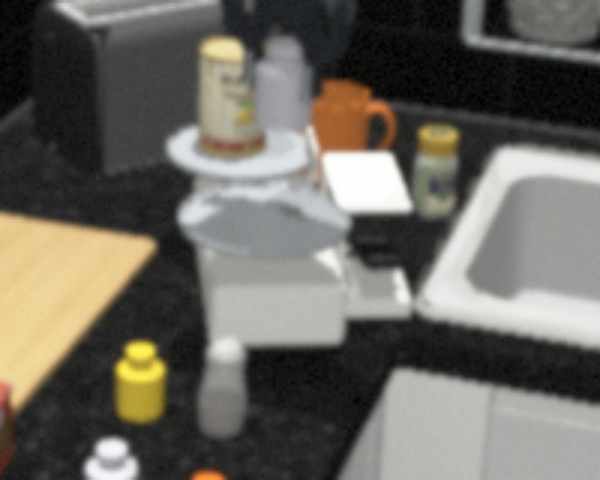

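The weight hangs over the left pan and the pan floor is at about 0.1375. I lower it until it touches and then release.

Request:
servo_tool --pt "0.3 0.0 0.001 0.03 0 0 0" --pt "0.3 0.0 0.001 0.06 0 0 0" --pt "0.3 0.0 0.001 0.08 0 0 0" --pt "0.3 0.0 0.001 0.086 0 0 0" --pt "0.3 0.0 0.001 0.09 0 0 0" --pt "0.3 0.0 0.001 0.091 0 0 0" --pt "0.3 0.0 0.001 0.091 0 0 0"

```text
clock: 13.18
position: [0.53, -0.0602, 0.1584]
ee_rot: [1.0, -0.0, -0.0, -0.0]
ft_force: [-2.7, 3.1, 2.1]
grip_width: 0.615
```

```bash
python3 -c "
from h import *
stat()"
```

```text
t 13.18 p [ 0.53   -0.0602  0.1584] z [-0.001  0.001 -1.   ] f [-2.7  3.1  2.1] g 0.615 q [ 0.26  0.2  -0.26  1.79  0.06  1.16 -0.02]
```

Request:
servo_tool --pt "0.66 0 0 0 0 0 0" --pt "0.7 0 0 0 0 0 0" --pt "0.8 0 0 0 0 0 0" --pt "0.9 0 0 0 0 0 0" --pt "0.9 0 0 -0.02 0 0 0" --pt "0.9 0 0 -0.06 0 0 0" --pt "0.9 0 0 -0.11 0 0 0" --pt "0.9 0 0 -0.11 0 0 0" --pt "0.9 0 0 -0.11 0 0 0"

```text
clock: 14.3
position: [0.5297, -0.0606, 0.2671]
ee_rot: [1.0, -0.0, -0.001, -0.0]
ft_force: [1.1, 1.5, -0.9]
grip_width: 0.9
```

```bash
python3 - <<'E'
from h import *
stat()
im,d=eyes.camera('top'); P=cloud('top',d); cv2.imwrite('pics/t7.png',im)
im,d=eyes.camera('side'); P=cloud('side',d); cv2.imwrite('pics/s7.png',cv2.resize(im[170:330,250:450],None,fx=3,fy=3))
w=near(P,d,(.53,-.028),.09,160,235); print('large',len(w),enc(w),np.percentile(w[:,2],[1,99]))
rel(('over',(.474,.275,.2),down(20)),('grasp',(.474,.275,.016),down(20)))
E
```

```text
t 14.3 p [ 0.5297 -0.0606  0.2671] z [-0.002  0.001 -1.   ] f [ 1.1  1.5 -0.9] g 0.9 q [ 0.27  0.13 -0.26  1.64  0.03  1.38  0.  ]
large 377 (528, -55, 29.4) [0.16068623 0.21727498]
over [-0.0552, -0.3355, 0.0668] [-0.1, 0.2, -20.0]
grasp [-0.0545, -0.3354, 0.2508] [-0.1, 0.2, -20.0]
```

View pics/s7.png

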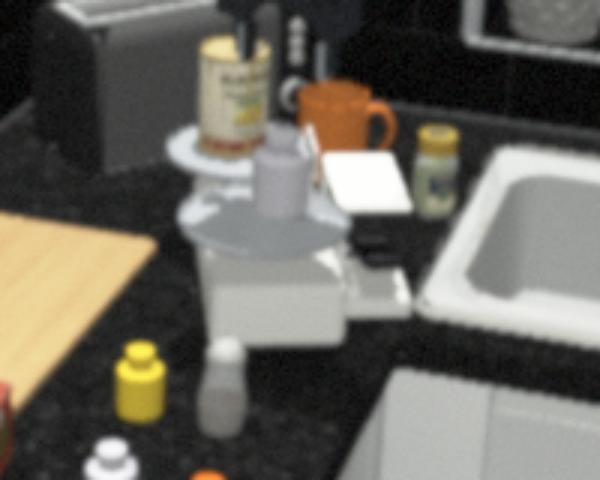

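The large weight stands upright in the pan. Now the medium one.

Request:
servo_tool --pt "0.75 -0.009 -0.055 0.01 0 0 -3" --pt "0.75 -0.018 -0.11 0.02 0 0 -6" --pt "0.75 -0.027 -0.165 0.03 0 0 -10" --pt "0.75 -0.036 -0.22 0.045 0 0 -13" --pt "0.75 -0.046 -0.28 0.06 0 0 -17" --pt "0.75 -0.055 -0.335 0.067 0 0 -20" --pt "0.75 -0.055 -0.335 0.067 0 0 -20" --pt "0.75 -0.055 -0.335 0.067 0 0 -20" --pt "0.75 -0.055 -0.335 0.12 0 0 -20" --pt "0.75 -0.055 -0.335 0.17 0 0 -20" --pt "0.75 -0.055 -0.335 0.17 0 0 -20" --pt "0.75 -0.055 -0.335 0.17 0 0 -20"

```text
clock: 15.9
position: [0.4759, 0.2743, 0.0998]
ee_rot: [0.985, 0.173, 0.0, -0.001]
ft_force: [-0.3, 0.2, 0.7]
grip_width: 0.755
```

```bash
python3 - <<'E'
from h import *
stat()
rel(('grasp',(.4745,.2755,.015),down(20)))
E
```

```text
t 15.9 p [0.4759 0.2743 0.0998] z [-0.     0.001 -1.   ] f [-0.3  0.2  0.7] g 0.755 q [-0.15  0.33 -0.54  1.79  0.19  1.07 -0.4 ]
grasp [-0.0009, -0.0015, 0.0848] [-0.1, -0.0, -0.1]
```

Request:
servo_tool --pt "0.75 -0.001 -0.0015 0.03 0 0 0" --pt "0.75 -0.001 -0.0015 0.06 0 0 0" --pt "0.75 -0.001 -0.0015 0.08 0 0 0" --pt "0.75 -0.001 -0.0015 0.085 0 0 0" --pt "0.75 -0.001 -0.0015 0.085 0 0 0" --pt "0.2 -0.001 -0.0015 0.085 0 0 0" --pt "0.2 -0.001 -0.0015 0.085 0 0 0" --pt "0.2 -0.001 -0.0015 0.085 0 0 0" --pt "0.2 -0.001 -0.0015 0.085 0 0 0" --grip_force 30

```text
clock: 17.02
position: [0.4739, 0.2761, 0.0142]
ee_rot: [0.985, 0.173, 0.0, -0.001]
ft_force: [-1.7, -1.4, 5.4]
grip_width: 0.482
```

```bash
python3 - <<'E'
from h import *
stat(); p=bal(0,.12,0); x,y=p[0],p[1]+.04
rel(('up',(.4745,.2755,.26),down(20)),('over',(x,y,.26),down(0)))
E
```

```text
t 17.02 p [0.4739 0.2761 0.0142] z [ 0.     0.001 -1.   ] f [-1.7 -1.4  5.4] g 0.482 q [-0.18  0.44 -0.5   1.85  0.27  0.91 -0.46]
up [0.0005, 0.0004, -0.2458] [-0.1, -0.0, -0.0]
over [-0.037, 0.2672, -0.2462] [-0.1, -0.0, 20.0]
```

Request:
servo_tool --pt "0.2 0 0 -0.05 0 0 0" --pt "0.2 0 0 -0.11 0 0 0" --pt "0.2 0 0 -0.17 0 0 0" --pt "0.2 0 0 -0.23 0 0 0" --pt "0.2 -0.004 0.03 -0.246 0 0 2" --pt "0.2 -0.01 0.08 -0.246 0 0 6" --pt "0.2 -0.018 0.13 -0.246 0 0 10" --pt "0.2 -0.025 0.18 -0.246 0 0 14" --pt "0.2 -0.032 0.23 -0.246 0 0 18" --pt "0.2 -0.037 0.26 -0.246 0 0 20" --pt "0.2 -0.037 0.267 -0.246 0 0 20" --pt "0.2 -0.037 0.267 -0.246 0 0 20" --pt "0.2 -0.037 0.267 -0.246 0 0 20"

```text
clock: 18.65
position: [0.5298, 0.0138, 0.2587]
ee_rot: [1.0, 0.001, -0.001, -0.001]
ft_force: [0.1, -0.2, -2.5]
grip_width: 0.481
```

```bash
python3 - <<'E'
from h import *
stat(); p=bal(0,.12,0); x,y=p[0],p[1]+.04
rel(('over',(x,y,.26),down(0)),('dn',(x,y,.152),down(0)))
E
```

```text
t 18.65 p [0.5298 0.0138 0.2587] z [-0.002  0.001 -1.   ] f [ 0.1 -0.2 -2.5] g 0.481 q [ 0.2   0.13 -0.33  1.65  0.04  1.37 -0.14]
over [0.0005, 0.0018, -0.0013] [-0.1, 0.1, 0.1]
dn [0.0007, 0.002, 0.1067] [-0.1, 0.1, 0.1]
```

Request:
servo_tool --pt "0.2 0.0 0.001 0.04 0 0 0" --pt "0.2 0.0 0.001 0.08 0 0 0" --pt "0.2 0.0 0.001 0.1 0 0 0" --pt "0.2 0.0 0.001 0.106 0 0 0" --pt "0.2 0.0 0.001 0.11 0 0 0" --pt "0.2 0.0 0.001 0.114 0 0 0" --pt "0.2 0.0 0.001 0.117 0 0 0" --pt "0.2 0.0 0.001 0.12 0 0 0" --pt "0.2 0.0 0.001 0.12 0 0 0" --pt "0.2 0.0 0.001 0.12 0 0 0" --pt "0.2 0.0 0.001 0.12 0 0 0"

```text
clock: 20.02
position: [0.5298, 0.0109, 0.1387]
ee_rot: [1.0, -0.0, -0.001, -0.0]
ft_force: [0.3, -0.1, 0.1]
grip_width: 0.479
```

```bash
cat >> h.py <<'E'
def chk():
    im,d=eyes.camera('top'); Q=cloud('top',d)
    m=near(Q,d,(.69,-.22),.02,180,260); print('tin z',np.median(m[:,2]).round(4))
    im,d=eyes.camera('side'); Q=cloud('side',d)
    w=near(Q,d,(.49,-.0),.035,100,160); print('pan side z',np.median(w[:,2]).round(4))
    return im
E
python3 - <<'E'
from h import *
stat(); im=chk()
E
```

```text
t 20.02 p [0.5298 0.0109 0.1387] z [-0.002  0.001 -1.   ] f [ 0.3 -0.1  0.1] g 0.479 q [ 0.19  0.22 -0.33  1.81  0.08  1.12 -0.17]
tin z 0.2297
pan side z 0.126
```

The pan has sunk to about level and the weight is carried. I release it gently.

Request:
servo_tool --pt "0.51 0 0 0 0 0 0" --pt "0.54 0 0 0 0 0 0" --pt "0.6 0 0 0 0 0 0" --pt "0.7 0 0 0 0 0 0" --pt "0.8 0 0 0 0 0 0" --pt "0.8 0 0 -0.02 0 0 0" --pt "0.8 0 0 -0.06 0 0 0" --pt "0.8 0 0 -0.11 0 0 0" --pt "0.8 0 0 -0.14 0 0 0" --pt "0.8 0 0 -0.14 0 0 0" --pt "0.8 0 0 -0.14 0 0 0"

```text
clock: 21.5
position: [0.5297, 0.0108, 0.2778]
ee_rot: [1.0, -0.0, -0.001, -0.0]
ft_force: [-0.1, 0.1, -0.2]
grip_width: 0.798
```

```bash
python3 - <<'E'
from h import *
stat(); im=chk(); cv2.imwrite('pics/s8.png',cv2.resize(im[170:330,250:450],None,fx=3,fy=3))
rel(('v',(.43,-.15,.27),down(-20)),('so',bal(-.25,.03,.19),lean(50)))
E
```

```text
t 21.5 p [0.5297 0.0108 0.2778] z [-0.003  0.001 -1.   ] f [-0.1  0.1 -0.2] g 0.798 q [ 0.2   0.12 -0.33  1.62  0.04  1.41 -0.14]
tin z 0.2317
pan side z 0.1239
v [-0.0994, 0.1609, 0.0077] [-0.0, 0.2, 20.0]
so [-0.1391, 0.2645, 0.0877] [46.5, 22.7, 48.2]
```

View pics/s8.png

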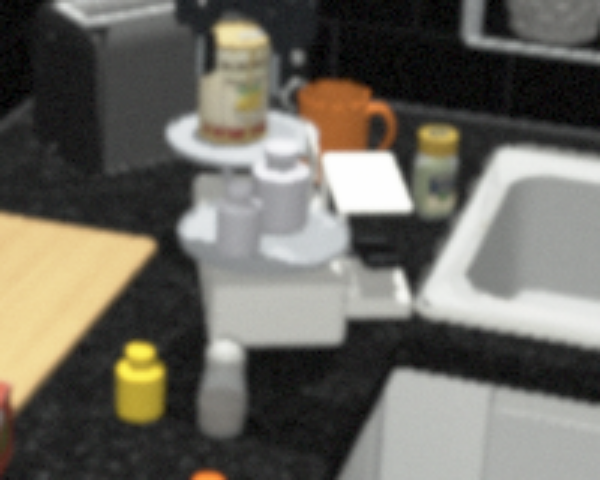

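Both weights stand upright in the pan and the beam is level (pan 0.124, tin top 0.232). Now I go round to the left pad.

Request:
servo_tool --pt "0.4 -0.04 0.03 0 0 0 4" --pt "0 -0.09 0.06 0 0 0 8" --pt "0 -0.12 0.1 0 0 0 12" --pt "0 -0.135 0.15 0 6 3 18" --pt "0 -0.139 0.2 0 13 6 25" --pt "0 -0.139 0.245 0.02 21 10 32" --pt "0 -0.139 0.264 0.04 29 14 38" --pt "0 -0.139 0.264 0.06 38 18 44" --pt "0 -0.139 0.264 0.087 46.5 22.7 48.2" --pt "0 -0.139 0.264 0.087 46.5 22.7 48.2" --pt "0 -0.139 0.264 0.087 46.5 22.7 48.2" --pt "0 -0.139 0.264 0.087 46.5 22.7 48.2"

```text
clock: 23.1
position: [0.3918, -0.2529, 0.1933]
ee_rot: [0.817, -0.393, 0.185, -0.379]
ft_force: [0.5, -0.9, 0.0]
grip_width: 0.004
```

```bash
python3 - <<'E'
from h import *
stat(); im=chk()
im,d=eyes.camera('wrist'); P=cloud('wrist',d); g=im.max(2)
c,s=np.cos(PS),np.sin(PS); q=P[...,:2]-C0; B=np.stack([q[...,0]*c+q[...,1]*s,-q[...,0]*s+q[...,1]*c,P[...,2]],-1)*1000
m=(g<60)&(d>0)&(B[...,0]>-152)&(B[...,0]<-112)&(abs(B[...,1])<52)&(B[...,2]>28)&(B[...,2]<70)
for a in range(-50,50,20):
    k=m&(B[...,1]>a)&(B[...,1]<a+20); print(a,k.sum(),np.median(B[k],0).round() if k.sum() else '')
rel(('a',bal(-.22,.038,.10),lean(50)),('b',bal(-.137,.038,.076),lean(50)),('d',bal(-.137,.038,.044),lean(50)))
E
```

```text
t 23.1 p [ 0.3918 -0.2529  0.1933] z [ 0.601  0.474 -0.643] f [ 0.5 -0.9  0. ] g 0.004 q [ 0.75  0.12  0.32  2.09 -0.94  1.3   0.62]
tin z 0.2316
pan side z 0.1239
-50 364 [-136.  -36.   38.]
-30 597 [-136.  -20.   42.]
-10 637 [-135.    0.   47.]
10 662 [-135.   20.   52.]
30 538 [-136.   40.   57.]
a [-0.0087, 0.0529, 0.0813] [-0.0, -0.0, 0.2]
b [-0.0086, 0.018, 0.1603] [-0.0, -0.0, 0.2]
d [-0.0087, 0.0425, 0.1809] [-0.0, -0.0, 0.2]
```

The rocker's left pad is confirmed raised (57 mm at y=+40). I advance and press it.

Request:
servo_tool --pt "0 -0.004 0.026 0.04 0 0 0" --pt "0 -0.009 0.053 0.081 0 0 0" --pt "0 -0.009 0.053 0.081 0 0 0" --pt "0 -0.009 0.04 0.11 0 0 0" --pt "0 -0.009 0.028 0.138 0 0 0" --pt "0 -0.009 0.018 0.16 0 0 0" --pt "0 -0.009 0.018 0.16 0 0 0" --pt "0 -0.009 0.018 0.16 0 0 0"

```text
clock: 24.25
position: [0.4727, -0.1787, 0.0767]
ee_rot: [0.815, -0.395, 0.186, -0.38]
ft_force: [-0.3, 0.4, 0.3]
grip_width: 0.001
```

```bash
python3 - <<'E'
from h import *
stat(); rel(('b',bal(-.137,.038,.076),lean(50)),('d',bal(-.137,.038,.045),lean(50)))
E
```

```text
t 24.25 p [ 0.4727 -0.1787  0.0767] z [ 0.604  0.473 -0.642] f [-0.3  0.4  0.3] g 0.001 q [ 0.63  0.3   0.18  2.2  -1.21  1.02  0.79]
b [-0.0005, -0.0005, 0.0017] [-0.1, -0.2, 0.1]
d [-0.0006, 0.0233, 0.0216] [-0.1, -0.2, 0.1]
```

Request:
servo_tool --pt "0 0 0.004 0.005 0 0 0" --pt "0 0 0.008 0.008 0 0 0" --pt "0 0 0.012 0.012 0 0 0" --pt "0 0 0.016 0.015 0 0 0" --pt "0 0 0.02 0.019 0 0 0" --pt "0 0 0.023 0.021 0 0 0" --pt "0 0 0.023 0.021 0 0 0" --pt "0 0 0.012 0.011 0 0 0" --pt "0 0 0 0 0 0 0" --pt "0 0 0 0 0 0 0" --pt "0 0 0.013 -0.034 0 0 0" --pt "0 0 0.026 -0.069 0 0 0" --pt "0 0 0.037 -0.097 0 0 0" --pt "0 0 0 -0.13 0 0 0" --pt "0 0 -0.045 -0.165 0 0 0" --pt "0 0 -0.045 -0.165 0 0 0" --pt "0 0 -0.045 -0.165 0 0 0"

```text
clock: 26.38
position: [0.3956, -0.2373, 0.2148]
ee_rot: [0.816, -0.395, 0.185, -0.38]
ft_force: [0.3, 1.1, -0.2]
grip_width: 0.003
```

```bash
python3 - <<'E'
from h import *
stat(); im=chk()
im,d=eyes.camera('wrist'); cv2.imwrite('pics/w9.png',im); P=cloud('wrist',d); g=im.max(2)
c,s=np.cos(PS),np.sin(PS); q=P[...,:2]-C0; B=np.stack([q[...,0]*c+q[...,1]*s,-q[...,0]*s+q[...,1]*c,P[...,2]],-1)*1000
m=(g<60)&(d>0)&(B[...,0]>-152)&(B[...,0]<-112)&(abs(B[...,1])<52)&(B[...,2]>28)&(B[...,2]<70)
for a in range(-50,50,20):
    k=m&(B[...,1]>a)&(B[...,1]<a+20); print(a,k.sum(),np.median(B[k],0).round() if k.sum() else '')
E
```

```text
t 26.38 p [ 0.3956 -0.2373  0.2148] z [ 0.602  0.475 -0.642] f [ 0.3  1.1 -0.2] g 0.003 q [ 0.79  0.06  0.24  2.1  -0.92  1.3   0.54]
tin z 0.2329
pan side z 0.1225
-50 421 [-136.  -38.   58.]
-30 670 [-135.  -20.   53.]
-10 673 [-135.   -0.   48.]
10 571 [-134.   19.   43.]
30 326 [-130.   38.   38.]
```

View pics/w9.png

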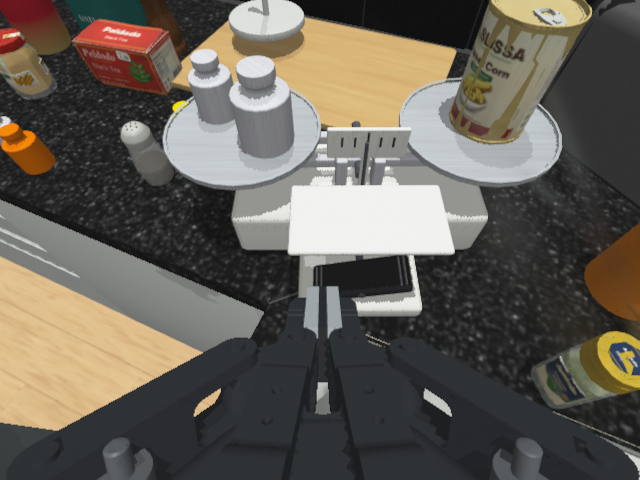

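The rocker is back over: right pad up at 58 mm, left pad down at 38 mm. Both weights are upright in the left pan (px 212,85 and 262,110), the tin is in its pan, and the arm is clear of everything.

```bash
python3 -c "
from h import *
print(ticket.hand_in())"
```

```text
the job is handed in; nothing more can be done
None
```

The job is done and handed in at about 26.5 s. I pressed the rocker's right pad to free the beam, and the tin's pan sank. I then stood the 300 g and 150 g weights in the left pan and let them go. Once the beam rested level, I pressed the left pad to lock it.

**Level and locked:** Before locking, with the weights released, the left pan held at 0.1239 m on two readings 1.6 s apart, and the level height is 0.123 m. After locking, the left pan read 0.1225 m and the tin top 0.233 m. The rocker's right pad was up at 58 mm and its left pad down at 38 mm.

**Final state:** The last picture shows both weights upright in the left pan and the tin still in its pan, with the gripper clear of everything. I did not measure the small weight and the bystanders again afterwards. They were never deliberately touched, and the ones in view stood upright.

**Disagreements:**
- The top camera's first fit of the balance was about 6 mm off from the wrist camera's. I used the wrist camera's.
- The tin top read about 1 mm higher after locking, which is within measurement error.
- Joint 5 came to -1.266 rad while freeing the beam, just inside its -1.27 limit.

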